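# Load lenses through the gate into the slot

### The job

Push the three round mounted lenses across the grey tray and through its narrow gate, one at a time, until all three stand upright in a row in the slot, each wholly past the gate. Only push them along the tray with the fingertips: never lift one or tip it over. Leave the jar, the stopper, the beaker and the wooden block where they are, and finish with the hand clear.

Things in the scene. Friction and masses are not known exactly. Their poses are not given: they have to be found in the camera images.
- tray: grey tray fixed to the table, 190 x 332 mm, may stand turned. Origin at table height on its centre line. +y runs from the open field through the gate into the slot, x across, z up. Flat floor at z = 6 mm; all walls are 6 mm thick and 8 mm high, top at z = 14 mm, so tips held above them still push a lens's upper part. Field between walls: x -80 to 80, y -165 to -15 mm
- gate (a point): middle of the gate, on the tray's floor, at x 0, y 45 mm in the tray's frame. The gate is 35 mm wide (x -17.5 to 17.5 mm); two slanting walls lead to it like a funnel, from x = +-80 mm at y = -15 mm. Axes as the tray
- slot_end (a point): middle of the slot's closed end wall, on the tray's floor, at x 0, y 153 mm in the tray's frame. The slot runs straight from the gate to here, 35 mm wide and 108 mm long, room for three lenses in a row. Axes as the tray
- lens_a: a mounted lens: a short upright round barrel of dark metal with a glass top, 30 mm diameter, 18 mm tall, about 60 g (may vary), standing loose on the floor of the tray. Origin: centre of its underside. All three lenses are alike and it does not matter which goes first
- lens_b: a mounted lens: a short upright round barrel of dark metal with a glass top, 30 mm diameter, 18 mm tall, about 60 g (may vary), standing loose on the floor of the tray. Origin: centre of its underside. All three lenses are alike and it does not matter which goes first
- lens_c: a mounted lens: a short upright round barrel of dark metal with a glass top, 30 mm diameter, 18 mm tall, about 60 g (may vary), standing loose on the floor of the tray. Origin: centre of its underside. All three lenses are alike and it does not matter which goes first
- jar: a small closed amber glass jar, 26 mm diameter, 42 mm tall, standing on the tray's floor plate beside the slot (either side), outside the walls; leave it alone. Origin: centre of its underside
- stopper: a dark rubber stopper, a cone 20 mm across below and 27 mm above, 28 mm tall, standing on the tray's floor plate beside the slot on the other side from the jar; leave it alone. Origin: centre of its underside
- beaker: a small white open beaker, 48 mm across, 60 mm tall, on the table beyond the closed end of the slot; leave it alone. Origin: centre of its underside
- block: a small pale wooden block, 25 x 60 x 18 mm, on the table beside the far side of the tray; leave it alone. Origin: centre of its underside
Things that resemble listed ones, but are neither listed nor needed, are in the scene too. What is shaped like the lens_a but red is not meant. Leave any red look-alike of the lens_b alone.

How it is judged (in metres and radians):
On the way, in this order (a step that is already met when the one before it is completed fails the run):
1. a first lens stands in the slot past the gate, the two others not yet through ((((y of lens_a in the frame of tray between 0.058 and 0.142 m and x of lens_a in the frame of tray between -0.008 and 0.008 m and angle between lens_a's own z axis and vertical below 0.12 rad and height (world z) of lens_a below 0.009 m) and y of each of lens_b, lens_c in the frame of tray below 0.045 m) or (y of each of lens_a, lens_c in the frame of tray below 0.045 m and (y of lens_b in the frame of tray between 0.058 and 0.142 m and x of lens_b in the frame of tray between -0.008 and 0.008 m and angle between lens_b's own z axis and vertical below 0.12 rad and height (world z) of lens_b below 0.009 m)) or (y of each of lens_a, lens_b in the frame of tray below 0.045 m and (y of lens_c in the frame of tray between 0.058 and 0.142 m and x of lens_c in the frame of tray between -0.008 and 0.008 m and angle between lens_c's own z axis and vertical below 0.12 rad and height (world z) of lens_c below 0.009 m)))), for 0.2 s.
2. two lenses stand in the slot past the gate, the third not yet through ((((y of lens_a in the frame of tray between 0.058 and 0.142 m and x of lens_a in the frame of tray between -0.008 and 0.008 m and angle between lens_a's own z axis and vertical below 0.12 rad and height (world z) of lens_a below 0.009 m) and (y of lens_b in the frame of tray between 0.058 and 0.142 m and x of lens_b in the frame of tray between -0.008 and 0.008 m and angle between lens_b's own z axis and vertical below 0.12 rad and height (world z) of lens_b below 0.009 m) and y of lens_c in the frame of tray below 0.045 m) or ((y of lens_a in the frame of tray between 0.058 and 0.142 m and x of lens_a in the frame of tray between -0.008 and 0.008 m and angle between lens_a's own z axis and vertical below 0.12 rad and height (world z) of lens_a below 0.009 m) and y of lens_b in the frame of tray below 0.045 m and (y of lens_c in the frame of tray between 0.058 and 0.142 m and x of lens_c in the frame of tray between -0.008 and 0.008 m and angle between lens_c's own z axis and vertical below 0.12 rad and height (world z) of lens_c below 0.009 m)) or (y of lens_a in the frame of tray below 0.045 m and (y of lens_b in the frame of tray between 0.058 and 0.142 m and x of lens_b in the frame of tray between -0.008 and 0.008 m and angle between lens_b's own z axis and vertical below 0.12 rad and height (world z) of lens_b below 0.009 m) and (y of lens_c in the frame of tray between 0.058 and 0.142 m and x of lens_c in the frame of tray between -0.008 and 0.008 m and angle between lens_c's own z axis and vertical below 0.12 rad and height (world z) of lens_c below 0.009 m)))), for 0.2 s.
At the end, for the whole second after the job is handed in: All three lenses stand upright (within 0.12 rad) and at rest on the floor of the slot, their centres at least 58 mm along the tray's +y axis (a lens wholly past the gate has 60 mm) and within 8 mm of the slot's centre line (y of lens_a in the frame of tray between 0.058 and 0.142 m and x of lens_a in the frame of tray between -0.008 and 0.008 m and angle between each of lens_a, lens_b, lens_c's own z axis and vertical below 0.12 rad and height (world z) of each of lens_a, lens_b, lens_c below 0.009 m and y of lens_b in the frame of tray between 0.058 and 0.142 m and x of lens_b in the frame of tray between -0.008 and 0.008 m and y of lens_c in the frame of tray between 0.058 and 0.142 m and x of lens_c in the frame of tray between -0.008 and 0.008 m and linear speed of each of lens_a, lens_b, lens_c below 0.01 m/s); the robot touches nothing.
It fails at once if a lens is lifted more than 8 mm off the tray floor or tipped over (height (world z) of any of lens_a, lens_b, lens_c above 0.014 m or angle between any of lens_a, lens_b, lens_c's own z axis and vertical above 0.6 rad).
It fails at once if the jar, stopper, beaker or block is moved more than 15 mm or knocked over (distance of any of jar, stopper, beaker, block from where it was at the start of the episode above 0.015 m or angle between any of jar, stopper, beaker, block's own z axis and vertical above 0.4 rad).
It also fails if it takes over 69 s, if anything falls off the work surface, if the arm or the gripper's body presses on something with over 40 N, if the wrist force passes 120 N, or if a joint passes its speed limit or range.

### The arm

A 6-joint arm with a two-finger parallel gripper is mounted at the origin on the work surface. World frame = base frame: x ahead of the robot, y to its left, z up, the work surface at z = 0. Lengths are in m, angles in degrees, forces in N, time in s.
With the tool pointing down it reaches from about 0.3 to 0.75 m from the base axis. Payload 8.5 kg.
Tool frame: the origin (TCP) lies at the centre of the arm's flange, where the gripper is bolted on; the fingertips stand 173 mm ahead of it and the grasp point (between the pads) lies env.pinch_z ahead of it (env.pinch_z is the distance from the TCP to the grasp point, in m); z points along the fingers, y is the line along which they close (so a half turn about z gives the same grasp; the last joint's range is limited). The gripper opens to 85 mm and grips with 20 to 120 N. Pads are 22 mm wide; open, the fingers measure 114 mm over their backs; the gripper's body (76 mm by 85 mm) begins 54 mm behind the grasp point. The pads swing forward as they close: fully open they stand 13 mm farther back than shut.
Start: joints at [52.122, 21.807, 74.336, -0, 83.858, -12.336], TCP at [0.237, 0.496, 0.405] pointing down, gripper open.
Joint ranges: [-178.18, 178.18], [-50.72, 133.34], [12.68, 142.11], [-81.47, 261.47], [9.98, 163.14], [-165.26, 165.26]. Speed limits (degrees/s): [136.94, 136.94, 180, 180, 180, 180].

### API

Orientations are given as a 3x3 rotation matrix whose columns are the frame's x, y, z axes.
In Python, from rig import env, get_image, job, spotter gives the robot as it stands. The module is installed in compiled form; this text tells all that it offers.
- The arm moves only by the shell command python3 -m creep 'ROWS' [FORCE]. ROWS is text: rows parted by semicolons, each of 7 numbers parted by spaces: the turn, a rotation vector about the tool's x, y, z in units of 8 degrees (1.0 is 8 degrees), then the shift along the tool's x, y, z in units of 30 mm (1.0 is 30 mm), then the finger opening in mm, from 0 to 85.4. A call has 1 to 12 rows; each row is the pose to reach, as a shift and turn from the pose commanded when the call began, along the tool's axes at that moment; what a row does not reach only later rows make up. A row lasts 1/10 s, in which the tool goes at most 50 mm and 8.59 degrees, less where a joint would pass 70% of its speed; a pose out of reach is approached as far as the arm can. A call with a gripper value outside its range is refused whole. The fingers move at their own pace and stop on an object; FORCE is the grip in N (left out, the last holds). Time passes only in rows, so rows that repeat a pose let the fingers close. It gives the time, the measured TCP pose, the force, the opening and the grip force at its end, in the units of the state.
- env.observe(): the state, without advancing time (a new reading comes with each control period).
- get_image(name): name is "scene" or "top" or "wrist"; returns a dict with "image" (400x640x3 uint8, blue, green, red), "depth" (400x640 float32, m along the optical axis (not along the pixel's ray), 0 where there is no reading), "intrinsics" (3x3 intrinsics, pixels), "view" (4x4, takes a point from world to camera coordinates). Camera axes: x right, y up, looking along -z (the intrinsics and any distortion apply to the point x, -y, -z); pixel columns grow to the right and rows downward; lengths in m; the calibration is good to about 2 mm. A picture is of the moment at which its call begins.
- job.close_job(): hands the job in; it is judged then, once.
Trained networks look in a picture, given as the dict that the camera call returned (one of the last four; its "shot" number tells which), for a name from the list of things; names that differ only in an ending like _2 or _b are one class to them, and where a whole thing is asked for, a point or a joint stands for the part that bears it (a point fixed in the world has none). Each returns a list of dicts, best first, with "p" (0 to 1); they miss things now and then, are a little off and sometimes report something else, mostly with a low value. They report only what shows in the picture. A call takes as long as a camera call. They do not tell look-alikes from the thing itself.
- spotter.boxes_of(label, picture): "xy" ([column, row] in pixels, amid what is visible of it).
The state is a dict: "time_s": time; "q": joint angles; "qvel": joint speeds; "joint_efforts": joint torques, N m; "position": TCP position; "tool_rot": TCP orientation; "ft_force": force on the tool from outside, world axes, zero at the start; "wrist_torque": the same for the moment, N m; "grip_width": finger opening in m; "gripper_force": force on a finger pad.
Only numpy, scipy, OpenCV 4.12 (cv2) and the standard library are available. Lean on these libraries where they do the work, as an engineer would, in place of code of your own. Each camera call takes 0.05 s, during which the arm holds its last target. There are 200 camera calls.

## Working session

There is one attempt and no reset: what is moved stays moved. The work goes in short steps, Python scripts to look and compute and a shell command to move; the robot and the scene stay as the last step left them, time stands still between calls to the robot, and variables do not carry over. Pictures are saved under pics/ and viewed, at most 10 in all, crops included, and the job is handed in when it is done.

```bash
mkdir -p pics; cat > h.py <<'E'
import numpy as np, cv2
from rig import env, get_image, job, spotter
def world(p,u,v,d=None,z=None):
    K=p["intrinsics"];V=np.linalg.inv(p["view"])
    r=np.array([(u-K[0,2])/K[0,0],-(v-K[1,2])/K[1,1],-1.])
    if z is None: c=r*d; return V[:3,:3]@c+V[:3,3]
    w=V[:3,:3]@r; o=V[:3,3]; return o+w*(z-o[2])/w[2]
def pix(p,P):
    c=p["view"]@np.append(P,1);K=p["intrinsics"]
    return K[0,0]*c[0]/-c[2]+K[0,2], K[1,1]*-c[1]/-c[2]+K[1,2]
E
python3 - <<'E'
from h import *
p=get_image("top");cv2.imwrite("pics/top0.png",p["image"])
for l in["lens_a","jar","stopper","beaker","block","tray"]:
    for b in spotter.boxes_of(l,p):print(l,round(b["p"],2),np.round(b["xy"]),np.round(world(p,*b["xy"],z=.024 if 'lens' in l else .02),3))
o=env.observe();print(o["position"],o["tool_rot"],o["time_s"],env.pinch_z)
print(p["intrinsics"],p["view"])
E
```

```text
lens_a 0.71 [437. 201.] [ 0.637 -0.222  0.024]
lens_a 0.68 [358. 214.] [ 0.604 -0.052  0.024]
lens_a 0.55 [354. 259.] [ 0.509 -0.045  0.024]
lens_a 0.52 [393. 234.] [ 0.565 -0.127  0.024]
lens_a 0.45 [319. 156.] [0.727 0.035 0.024]
jar 0.61 [294. 261.] [0.502 0.083 0.02 ]
jar 0.33 [396. 232.] [ 0.569 -0.134  0.02 ]
stopper 0.57 [289. 192.] [0.648 0.097 0.02 ]
beaker 0.6 [234. 207.] [0.614 0.212 0.02 ]
block 0.68 [378. 170.] [ 0.7   -0.094  0.02 ]
tray 0.9 [336. 232.] [ 0.564 -0.006  0.02 ]
tray 0.4 [290. 260.] [0.504 0.09  0.02 ]
[0.23715046 0.49623681 0.40459224] [[-9.02245034e-01  4.31223686e-01 -1.78130085e-04]
 [ 4.31223718e-01  9.02245009e-01 -2.23012944e-04]
 [ 6.45485166e-05 -2.78026238e-04 -9.99999959e-01]] 0.35 0.1547
[[461.98328989   0.         315.71821182]
 [  0.         461.98328989 203.19100621]
 [  0.           0.           1.        ]] [[ 0.02253319 -0.99952688  0.02093504  0.02437978]
 [ 0.99619893  0.02421074  0.08367521 -0.62610785]
 [-0.08414247  0.01897     0.99627315 -0.95788844]
 [ 0.          0.          0.          1.        ]]
```

View pics/top0.png

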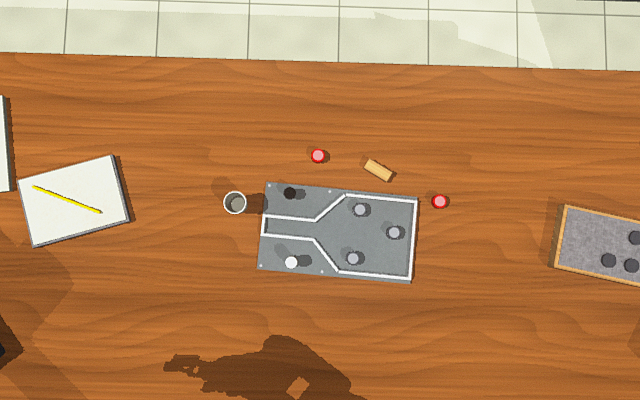

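The top view shows the tray with +y towards image left. The candidates for a lens are the grey discs at (360,210), (394,232) and (353,258), the red discs at (318,156) and (440,201), and the dark discs in the far-right box at (608,260), (631,265) and (635,238). By the description I want the three grey ones standing in the tray.

```bash
cat >> h.py <<'E'
from scipy.optimize import minimize
def seg():
    W=[(-83,-165,-83,-15),(83,-165,83,-15),(-86,-168,86,-168),(-82,-15,-20,45),(82,-15,20,45),(-20.5,45,-20.5,156),(20.5,45,20.5,156),(-23,156,23,156)]
    P=[]
    for a in W:
        for t in np.linspace(0,1,60):P.append([a[0]+(a[2]-a[0])*t,a[1]+(a[3]-a[1])*t])
    return np.array(P)/1000
S=seg()
def T(q,P):
    c,s=np.cos(q[2]),np.sin(q[2]);return np.asarray(P)@np.array([[c,s],[-s,c]])+q[:2]
def Ti(q,P):
    c,s=np.cos(q[2]),np.sin(q[2]);return (np.asarray(P)-q[:2])@np.array([[c,-s],[s,c]])
def fit(p,q0):
    im=p["image"].astype(float);m=(im.min(2)>195).astype(np.float32)
    m=cv2.GaussianBlur(m,(0,0),1.5)+.3*cv2.GaussianBlur(m,(0,0),5)
    def f(q):
        uv=np.array([pix(p,[x,y,.014]) for x,y in T(q,S)],np.float32)
        return -cv2.remap(m,uv[:,0:1],uv[:,1:2],cv2.INTER_LINEAR).mean()
    r=min((minimize(f,np.array(q0)+d,method="Nelder-Mead",options=dict(initial_simplex=np.array(q0)+d+np.array([[0,0,0],[.01,0,0],[0,.01,0],[0,0,.06]]),xatol=1e-5,fatol=1e-5)) for d in np.array([[0,0,0],[.006,0,.04],[-.006,.006,-.04]])),key=lambda r:r.fun)
    return r.x,r.fun
E
python3 - <<'E'
from h import *
p=get_image("top")
q,f=fit(p,[.565,-.006,-.03]);print(q,f)
im=cv2.resize(p["image"][140:300,220:460],None,fx=3.3,fy=3.3,interpolation=cv2.INTER_CUBIC)
for x,y in T(q,S):
    u,v=pix(p,[x,y,.014]);cv2.circle(im,(int((u-220+.5)*3.3),int((v-140+.5)*3.3)),1,(0,0,255),-1)
for b in spotter.boxes_of("lens_a",p):
    w=world(p,*b["xy"],z=.020);print(b["xy"],Ti(q,w[:2])*1000)
    u,v=b["xy"];cv2.circle(im,(int((u-220+.5)*3.3),int((v-140+.5)*3.3)),3,(0,255,0),-1)
cv2.imwrite("pics/c1.png",im)
np.save("q.npy",q)
E
```

```text
[ 0.56576828 -0.00290126 -0.07680982] -0.6809858083724976
[316.1, 155.5] [159.7351881   55.74887722]
[352.1, 258.5] [-52.8339249  -42.31572632]
[437.2, 201.7] [  86.3576997  -213.90635331]
[391.6, 231.8] [  11.99693476 -121.29514612]
```

View pics/c1.png

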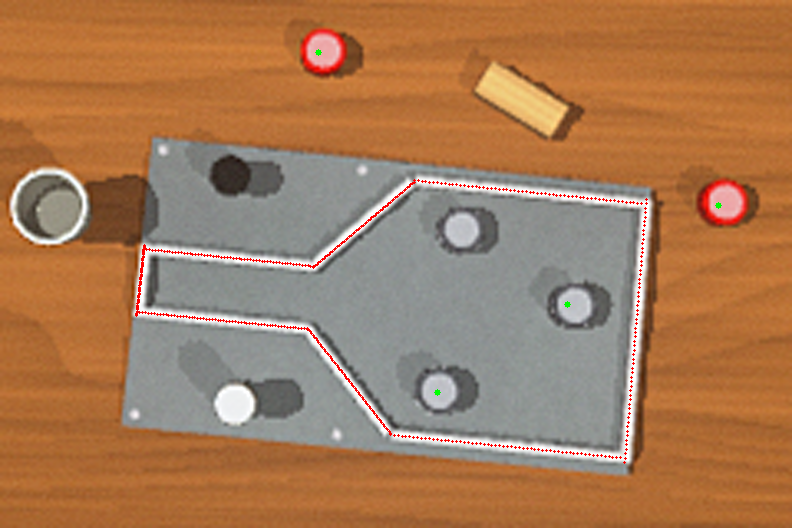

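The overlay sits on the walls, so the tray fit is good. The three grey lenses appear at crop (462,230), (572,305) and (438,391). The red discs lie outside the tray, so I leave them alone. Next I go above the field with the hand aligned.

```bash
cat >> h.py <<'E'
from scipy.spatial.transform import Rotation as R
def pose(q,x,y,h,z):
    "TCP pose: tray mm x,y ; heading h deg (tool x from tray +y, + = towards -x); tcp z m"
    P=np.append(T(q,np.array([[x,y]])/1000)[0],z);a=q[2]+np.pi/2+np.radians(h)
    X=np.array([np.cos(a),np.sin(a),0]);Z=np.array([0,0,-1.]);return P,np.c_[X,np.cross(Z,X),Z]
def rows(q,*tg,cur=None):
    o=env.observe();P0,R0=(o["position"],np.array(o["tool_rot"])) if cur is None else cur
    for t in tg:
        P,Rt=pose(q,*t);r=R.from_matrix(R0.T@Rt).as_rotvec(degrees=True)/8;s=R0.T@(P-P0)/.03
        print(t,' '.join(f"{v:.2f}" for v in [*r,*s]),"n>=",round(max(abs(s).max()*.6,np.linalg.norm(r)*8/8.5),1))
def lenses(p,q):
    hsv=cv2.cvtColor(p["image"],cv2.COLOR_BGR2HSV);out=[]
    m=((hsv[...,1]<60)&(hsv[...,2]>150)).astype(np.uint8)
    n,l,st,c=cv2.connectedComponentsWithStats(m)
    for i in range(1,n):
        t=Ti(q,world(p,*c[i],z=.024)[:2])*1000
        if abs(t[0])<75 and -160<t[1]<150 and st[i,4]>30 and .6<st[i,2]/st[i,3]<1.6: out.append((t.round(1),st[i,4],c[i].round(1)))
    return out
E
python3 - <<'E'
from h import *
q=np.load("q.npy");p=get_image("top");print(lenses(p,q))
for n in["jar","stopper"]:
  for b in spotter.boxes_of(n,p)[:1]:print(n,Ti(q,world(p,*b["xy"],z=.04)[:2])*1000)
rows(q,(0,-75,0,.40),(0,-75,180,.40))
E
```

```text
[(array([ 53., -48.]), np.int32(83), array([359.5, 209.2])), (array([ -28.9, -124.6]), np.int32(573), array([391.9, 251.1])), (array([  11.5, -125. ]), np.int32(85), array([393.6, 232.2])), (array([-45.1,  -3. ]), np.int32(141), array([334.1, 253. ])), (array([-51.6, -42.8]), np.int32(86), array([352.6, 258. ]))]
stopper [ 70.51637914 110.63741459]
(0, -75, 0, 0.4) 0.00 -0.00 8.61 -17.96 -12.62 0.16 n>= 10.8
(0, -75, 180, 0.4) 0.00 0.00 -13.89 -17.96 -12.62 0.16 n>= 13.1
```

```bash
python3 -m creep '0 0 1 -2 -1.4 0 18;0 0 2 -4 -2.8 0 18;0 0 3 -6 -4.2 0 18;0 0 4 -8 -5.6 0 18;0 0 5 -9.6 -6.8 0 18;0 0 6 -11.2 -7.9 0 18;0 0 7 -12.8 -9 0 18;0 0 8 -14.4 -10.1 0 18;0 0 8.61 -16 -11.3 0 18;0 0 8.61 -17.2 -12.1 0 18;0 0 8.61 -17.96 -12.62 0 18;0 0 8.61 -17.96 -12.62 0.16 18'
python3 - <<'E'
from h import *
q=np.load("q.npy");p=get_image("wrist");cv2.imwrite("pics/w1.png",p["image"]);print(np.linalg.inv(p["view"])[:3],p["intrinsics"][0,0])
o=env.observe();P=o["position"];print(o["time_s"],P,Ti(q,P[:2])*1000,o["grip_width"],o["ft_force"])
q2,f=fit(p,q);print(q,q2,f)
for t in ([-53,-43],[53,-48],[11.5,-125]):
  x=T(q2,np.array([t])/1000)[0];print(t,pix(p,[*x,.024]))
print(lenses(p,q2))
E
```

```text
time_s: 1.8
position: [0.5318, -0.0288, 0.4028]
tool_rot: [[0.077, 0.997, 0.001], [0.997, -0.077, -0.0], [-0.0, 0.001, -1.0]]
ft_force: [0.9, 0.3, 0.1]
grip_width: 0.0179
gripper_force: 0.0
[[ 0.99691456  0.07611217  0.01919103  0.53714386]
 [-0.07847297  0.96069501  0.26628384  0.03829606]
 [ 0.00183071 -0.26696821  0.9637036   0.37165029]] 331.32517570060827
1.85 [ 0.53468895 -0.03426113  0.40167741] [-28.58131051 -33.65225332] 0.017929125736525255 [-0.39053668 -6.35408443 -2.44586348]
[ 0.56576828 -0.00290126 -0.07680982] [ 0.56608652 -0.00189606 -0.07802464] -0.7122622728347778
[-53, -43] (np.float64(297.1578032315939), np.float64(185.31840132409857))
[53, -48] (np.float64(395.32465729559664), np.float64(189.7372475849721))
[11.5, -125] (np.float64(354.8128963363442), np.float64(255.22899545292347))
[(array([-51.9, -44.1]), np.int32(323), array([298.2, 186.3])), (array([ 53.2, -49.1]), np.int32(318), array([395.4, 190.7])), (array([   6.8, -153.9]), np.int32(38), array([350., 278.]))]
```

View pics/w1.png

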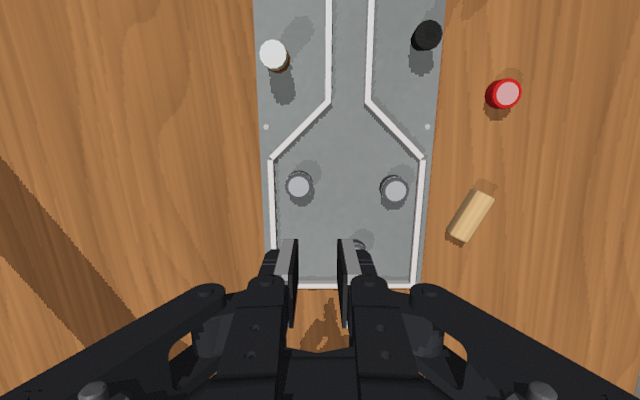

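The wrist view shows two lenses at (298,186) and (395,190). The third is partly hidden by the fingertips near (357,245). The tray fit agrees with the top view to about 1 mm.

```bash
python3 - <<'E'
from h import *
q=(np.load("q.npy")*1+np.array([ 0.56608652,-0.00189606,-0.07802464]))/2;np.save("q.npy",q)
p=get_image("wrist");o=env.observe();Rt=np.array(o["tool_rot"]);P=np.array(o["position"])
print(P,Ti(q,P[:2])*1000)
d=p["depth"];pts=[]
for v in range(225,330,2):
  for u in range(240,400,2):
    if .03<d[v,u]<.30: pts.append(np.append(Rt.T@(world(p,u,v,d[v,u])-P)*1000,[u,v]))
pts=np.array(pts);k=np.argsort(-pts[:,2])[:14];print(pts[k].round(1))
q2,f=fit(p,q);print(q,q2,f,lenses(p,q2))
rows(q,(0,-60,0,.187),(0,-60,0,.179))
E
```

```text
[ 0.53321621 -0.03134865  0.40157887] [-30.37422385 -31.39316146]
[[ 3.700e+00 -6.800e+00  1.736e+02  2.980e+02  2.430e+02]
 [ 2.900e+00 -6.800e+00  1.732e+02  2.980e+02  2.450e+02]
 [ 4.900e+00 -6.700e+00  1.732e+02  2.980e+02  2.410e+02]
 [ 2.100e+00 -6.800e+00  1.729e+02  2.980e+02  2.470e+02]
 [ 2.000e-01 -6.800e+00  1.725e+02  2.980e+02  2.510e+02]
 [ 1.400e+00 -6.700e+00  1.722e+02  2.980e+02  2.490e+02]
 [-6.000e-01 -6.800e+00  1.721e+02  2.980e+02  2.530e+02]
 [-2.200e+00 -6.700e+00  1.713e+02  2.980e+02  2.570e+02]
 [-1.100e+00 -6.700e+00  1.710e+02  2.980e+02  2.550e+02]
 [-5.000e+00 -6.800e+00  1.708e+02  2.980e+02  2.630e+02]
 [-6.000e+00 -6.800e+00  1.707e+02  2.980e+02  2.650e+02]
 [-3.000e+00 -6.700e+00  1.707e+02  2.980e+02  2.590e+02]
 [-7.900e+00 -6.800e+00  1.705e+02  2.980e+02  2.690e+02]
 [ 7.000e+00 -9.300e+00  1.705e+02  2.920e+02  2.390e+02]]
[ 0.5659274  -0.00239866 -0.07741723] [ 0.56607448 -0.00250807 -0.07763592] -0.7034702897071838 [(array([-52. , -43.4]), np.int32(337), array([294.7, 181. ])), (array([ 53. , -48.5]), np.int32(331), array([392.6, 185.1])), (array([ -66.4, -158. ]), np.int32(38), array([284.7, 277.5])), (array([   9.6, -159.6]), np.int32(41), array([350. , 278.3]))]
(0, -60, 0, 0.187) 0.00 0.01 -0.04 -0.94 1.02 7.15 n>= 4.3
(0, -60, 0, 0.179) 0.00 0.01 -0.04 -0.94 1.02 7.42 n>= 4.5
```

```bash
python3 - <<'E'
from h import *
q=np.load("q.npy")
rows(q,(75.5,-78.5,38,.23),(75.5,-78.5,38,.19))
E
```

```text
(75.5, -78.5, 38, 0.23) -0.00 0.01 -4.79 -1.55 3.54 5.72 n>= 4.5
(75.5, -78.5, 38, 0.19) -0.00 0.01 -4.79 -1.55 3.54 7.05 n>= 4.5
```

```bash
python3 -m creep '0 0 -1 -0.3 0.7 1 18;0 0 -2 -0.6 1.4 2 18;0 0 -3 -0.9 2.1 3 18;0 0 -4 -1.2 2.8 4 18;0 0 -4.79 -1.55 3.54 5 18;0 0 -4.79 -1.55 3.54 5.72 18;0 0 -4.79 -1.55 3.54 6.3 18;0 0 -4.79 -1.55 3.54 7 18;0 0 -4.79 -1.55 3.54 7.05 18;0 0 -4.79 -1.55 3.54 7.05 18'
python3 - <<'E'
from h import *
q=np.load("q.npy")
p=get_image("wrist");cv2.imwrite("pics/w2.png",p["image"])
o=env.observe();print(o["time_s"],o["position"],Ti(q,o["position"][:2])*1000,o["ft_force"])
print(lenses(p,q))
d=23
def L(x,y,h,z=.19):
    a=np.radians(h);return (x+d*np.sin(a),y-d*np.cos(a),h,z)
rows(q,L(53,-48.5,38),L(20,-6,38),L(5,13,28),L(0,25,10),L(0,35,0),L(0,60,0))
E
```

```text
time_s: 2.9
position: [0.6336, -0.081, 0.1913]
tool_rot: [[-0.558, 0.83, -0.0], [0.83, 0.558, 0.0], [0.0, -0.0, -1.0]]
ft_force: [0.2, 0.2, 0.3]
grip_width: 0.0177
gripper_force: 0.0
2.95 [ 0.63369821 -0.08110767  0.19200778] [ 73.65517749 -73.23187256] [0.17591963 0.40284926 0.35955972]
[(array([-50.5, -45.4]), np.int32(2325), array([101.2,  19.7])), (array([ 52.9, -48.5]), np.int32(2096), array([315.4, 193.5])), (array([  11.4, -125.8]), np.int32(1731), array([137.6, 268.4])), (array([ -11.1, -158.5]), np.int32(1555), array([ 59. , 291.6])), (array([ 66.6, -88.5]), np.int32(44), array([284.8, 278.2]))]
(np.float64(67.16021393249014), np.float64(-66.62424733295461), 38, 0.19) 0.01 0.01 0.04 0.31 -0.03 0.07 n>= 0.2
(np.float64(34.16021393249014), np.float64(-24.124247332954603), 38, 0.19) 0.01 0.01 0.04 2.10 -0.02 0.06 n>= 1.3
(np.float64(15.797845944075489), np.float64(-7.307794635755322), 28, 0.19) 0.01 0.01 1.29 2.92 -0.15 0.06 n>= 1.8
(np.float64(3.9939080863393976), np.float64(2.349421680719214), 10, 0.19) 0.01 0.01 3.54 3.42 -0.26 0.06 n>= 3.3
(np.float64(0.0), np.float64(12.0), 0, 0.19) 0.01 0.00 4.79 3.75 -0.16 0.06 n>= 4.5
(np.float64(0.0), np.float64(37.0), 0, 0.19) 0.01 0.00 4.79 4.41 0.35 0.06 n>= 4.5
```

View pics/w2.png

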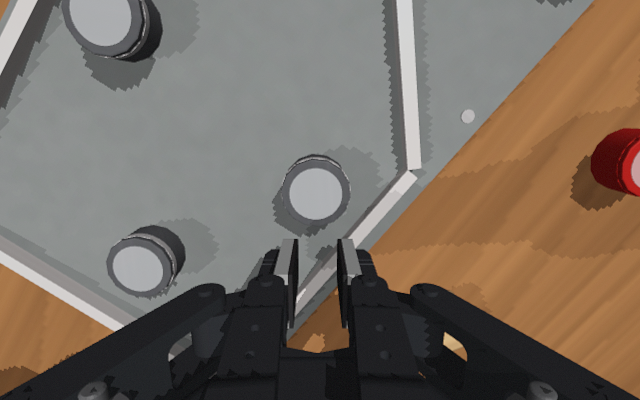

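The lens sits centred ahead of the open fingertips at (316,193). The wall corner is at (415,175), clear of the lens. I push now.

```bash
python3 -m creep '0 0 0 0.3 -0.02 0.06 18;0 0 0 0.6 -0.02 0.06 18;0 0 0 0.9 -0.02 0.06 18;0 0 0 1.2 -0.02 0.06 18;0 0 0 1.5 -0.02 0.06 18;0 0 0 1.8 -0.02 0.06 18;0 0 0 2.1 -0.02 0.06 18;0 0 0.4 2.37 -0.06 0.06 18;0 0 0.85 2.65 -0.1 0.06 18;0 0 1.29 2.92 -0.15 0.06 18;0 0 1.9 3.06 -0.18 0.06 18;0 0 1.9 3.06 -0.18 0.06 18'
python3 - <<'E'
from h import *
q=np.load("q.npy")
p=get_image("wrist");cv2.imwrite("pics/w3.png",p["image"])
o=env.observe();print(o["time_s"],o["position"],Ti(q,o["position"][:2])*1000,o["ft_force"])
Rt=np.array(o["tool_rot"])
for t,a,c in lenses(p,q):
    w=T(q,t[None]/1000)[0]-o["position"][:2];print(t,a,"tool",(Rt[:2,:2].T@w*1000).round(1))
d=23
def L(x,y,h,z=.19):
    a=np.radians(h);return (x+d*np.sin(a),y-d*np.cos(a),h,z)
rows(q,L(5,13,28),L(1.5,20,20),L(0,25,10),L(0,35,0),L(0,70,0),L(0,100,0),L(0,137,0))
E
```

```text
time_s: 4.15
position: [0.5773, -0.0074, 0.1892]
tool_rot: [[-0.32, 0.947, -0.001], [0.947, 0.32, 0.0], [0.001, -0.001, -1.0]]
ft_force: [0.3, 0.3, 0.4]
grip_width: 0.0177
gripper_force: 0.0
4.2 [ 0.57755556 -0.00769307  0.18920288] [12.00280596 -4.37923187] [-0.97733684 -0.47325528 -0.15154489]
[-47.1  18.2] 7218 tool [ 44.1 -45.4]
[ 2.4 17.3] 2042 tool [23.7 -0.3]
[-52.6 -43. ] 1605 tool [-10.  -74.6]
[  0.7 -15.8] 42 tool [ -6.  -14.9]
(np.float64(15.797845944075489), np.float64(-7.307794635755322), 28, 0.19) -0.00 -0.00 -0.59 -0.14 0.08 -0.03 n>= 0.6
(np.float64(9.36646329649038), np.float64(-1.6129302780758934), 20, 0.19) -0.00 -0.00 0.41 0.12 -0.04 -0.03 n>= 0.4
(np.float64(3.9939080863393976), np.float64(2.349421680719214), 10, 0.19) -0.00 -0.00 1.66 0.31 -0.16 -0.03 n>= 1.6
(np.float64(0.0), np.float64(12.0), 0, 0.19) -0.00 -0.00 2.91 0.66 -0.15 -0.03 n>= 2.7
(np.float64(0.0), np.float64(47.0), 0, 0.19) -0.00 -0.00 2.91 1.73 0.31 -0.03 n>= 2.7
(np.float64(0.0), np.float64(77.0), 0, 0.19) -0.00 -0.00 2.91 2.65 0.70 -0.03 n>= 2.7
(np.float64(0.0), np.float64(114.0), 0, 0.19) -0.00 -0.00 2.91 3.78 1.19 -0.03 n>= 2.7
```

```bash
python3 -m creep '0 0 0.6 0.15 -0.05 -0.03 18;0 0 1.66 0.31 -0.16 -0.03 18;0 0 2.3 0.5 -0.16 -0.03 18;0 0 2.91 0.68 -0.15 -0.03 18;0 0 2.91 1 0 -0.03 18;0 0 2.91 1.36 0.15 -0.03 18;0 0 2.91 1.73 0.31 -0.03 18;0 0 2.91 2.1 0.47 -0.03 18;0 0 2.91 2.45 0.61 -0.03 18;0 0 2.91 2.8 0.76 -0.03 18;0 0 2.91 3.15 0.92 -0.03 18;0 0 2.91 3.15 0.92 -0.03 18'
cat >> h.py <<'E'
def L(x,y,h,z=.19,d=23.5):
    a=np.radians(h);return (round(x+d*np.sin(a),1),round(y-d*np.cos(a),1),h,z)
def report(q,p):
    o=env.observe();print(o["time_s"],o["position"],Ti(q,o["position"][:2])*1000,o["ft_force"])
    Rt=np.array(o["tool_rot"])
    for t,a,c in lenses(p,q):
        w=T(q,t[None]/1000)[0]-o["position"][:2];print(t,a,c,"tool",(Rt[:2,:2].T@w*1000).round(1))
E
python3 - <<'E'
from h import *
q=np.load("q.npy")
p=get_image("wrist");cv2.imwrite("pics/w3.png",p["image"]);report(q,p)
rows(q,L(0,135,0),L(0,105,0),L(0,105,0,.23))
E
```

```text
time_s: 5.4
position: [0.5737, 0.0918, 0.1901]
tool_rot: [[0.078, 0.997, 0.0], [0.997, -0.078, 0.0], [0.0, 0.0, -1.0]]
ft_force: [-0.6, 1.1, 0.1]
grip_width: 0.018
gripper_force: 0.0
5.45 [0.57362922 0.09102922 0.19008896] [ 0.45304744 93.74370018] [0.31705819 0.27840204 0.29798556]
[-44.3 125.4] 22755 [210.7 197.4] tool [ 31.6 -44.8]
[ -7.7 140.3] 133 [296.8 162. ] tool [46.5 -8.2]
[  0.7 119.1] 2058 [317.5 211.3] tool [25.4  0.2]
[-14.3  88. ] 45 [284.3 277. ] tool [ -5.8 -14.7]
[15.7 87.7] 54 [350.7 277.5] tool [-6.  15.3]
[-66.   50.9] 221 [179.1 346.8] tool [-42.9 -66.4]
[66.8 51.4] 75 [455.  345.2] tool [-42.3  66.4]
(np.float64(0.0), np.float64(111.5), 0, 0.19) 0.00 -0.00 -0.01 0.59 -0.02 0.00 n>= 0.4
(np.float64(0.0), np.float64(81.5), 0, 0.19) 0.00 -0.00 -0.01 -0.41 -0.01 0.00 n>= 0.2
(np.float64(0.0), np.float64(81.5), 0, 0.23) 0.00 -0.00 -0.01 -0.41 -0.01 -1.33 n>= 0.8
```

View pics/w3.png

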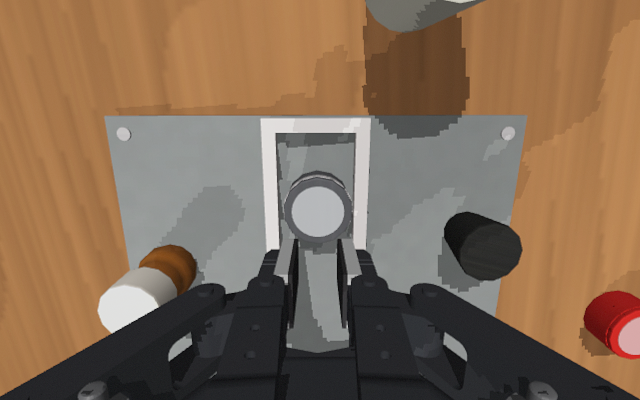

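The first lens is in the slot at (317,211), upright and ahead of the tips. The jar at (145,290) and the stopper at (482,245) are clear. I push about 16 mm further and back out.

```bash
python3 -m creep '0 0 0 0.15 0 0 18;0 0 0 0.3 0 0 18;0 0 0 0.45 -0.02 0 18;0 0 0 0.57 -0.02 0 18;0 0 0 0.57 -0.02 0 18;0 0 0 0.3 -0.02 0 18;0 0 0 0 -0.02 -0.5 18;0 0 0 -0.4 -0.02 -2 18;0 0 0 -1 -0.02 -3.2 18;0 0 0 -2 -0.02 -3.2 18;0 0 0 -3.5 -0.02 -3.2 18;0 0 0 -3.5 -0.02 -3.2 18'
python3 - <<'E'
from h import *
q=np.load("q.npy")
p=get_image("wrist");report(q,p)
rows(q,L(-52,-43.5,-38,.23,d=37),L(-52,-43.5,-38,.19,d=37))
E
```

```text
time_s: 6.65
position: [0.5643, -0.0192, 0.2876]
tool_rot: [[0.085, 0.996, 0.002], [0.996, -0.085, -0.002], [-0.001, 0.002, -1.0]]
ft_force: [0.5, 0.7, 1.2]
grip_width: 0.0185
gripper_force: 0.0
6.7 [ 0.56432958 -0.01720834  0.2873183 ] [ -0.44765495 -14.88889393] [ 0.28733671 -0.07564275 -1.88919013]
[-51.9 -43.4] 637 [247.9 237.1] tool [-28.9 -51.3]
[-25.5 -77.1] 33 [284.7 277.2] tool [-62.4 -24.6]
[  11.3 -126. ] 472 [331.8 330.6] tool [-111.    12.5]
(np.float64(-74.8), np.float64(-72.7), -38, 0.23) 0.01 -0.00 4.70 -1.94 -2.47 1.91 n>= 4.4
(np.float64(-74.8), np.float64(-72.7), -38, 0.19) 0.01 -0.00 4.70 -1.94 -2.47 3.24 n>= 4.4
```

```bash
python3 -m creep '0 0 1 -0.5 -0.5 0 18;0 0 2 -1 -1 0 18;0 0 3 -1.5 -1.6 0 18;0 0 4 -1.94 -2.2 0.3 18;0 0 4.7 -1.94 -2.47 0.8 18;0 0 4.7 -1.94 -2.47 1.5 18;0 0 4.7 -1.94 -2.47 2.2 18;0 0 4.7 -1.94 -2.47 2.9 18;0 0 4.7 -1.94 -2.47 3.2 18;0 0 4.7 -1.94 -2.47 3.2 18'
python3 - <<'E'
from h import *
q=np.load("q.npy")
p=get_image("wrist");cv2.imwrite("pics/w4.png",p["image"]);report(q,p)
print(lenses(get_image("top"),q))
c=[L(-52,-43.5,-38),L(-20,-3,-38),L(-5,15,-28),L(-2,20,-20),L(0,25,-10),L(0,35,0)]
rows(q,*c)
E
```

```text
time_s: 7.7
position: [0.4861, -0.0662, 0.1898]
tool_rot: [[0.671, 0.741, -0.001], [0.741, -0.671, 0.001], [-0.001, -0.002, -1.0]]
ft_force: [-0.0, -0.1, -0.3]
grip_width: 0.0179
gripper_force: 0.0
7.75 [ 0.48631717 -0.06629881  0.19051189] [-74.42974392 -69.86580391] [-1.03862712 -0.94579846  0.01184063]
[-51.9 -43.5] 2186 [321.7 188.6] tool [34.6  1.7]
[  11.6 -125.9] 1893 [551.2 246.9] tool [  8.3 102.3]
[  14.3 -155. ] 2863 [586.1 290.2] tool [-13.  122.3]
[-67.2 -84.3] 41 [350.  278.3] tool [-7.  14.6]
[(array([  0.5, 133.5]), np.int32(88), array([272. , 225.1])), (array([  11.8, -125.5]), np.int32(90), array([393.7, 232. ]))]
(np.float64(-66.5), np.float64(-62.0), -38, 0.19) 0.01 -0.00 0.03 0.37 0.04 0.03 n>= 0.2
(np.float64(-34.5), np.float64(-21.5), -38, 0.19) 0.01 -0.00 0.03 2.09 0.06 0.03 n>= 1.3
(np.float64(-16.0), np.float64(-5.7), -28, 0.19) 0.01 -0.00 -1.22 2.88 0.23 0.03 n>= 1.7
(np.float64(-10.0), np.float64(-2.1), -20, 0.19) 0.01 -0.00 -2.22 3.10 0.31 0.03 n>= 2.1
(np.float64(-4.1), np.float64(1.9), -10, 0.19) 0.01 -0.00 -3.47 3.33 0.39 0.03 n>= 3.3
(np.float64(0.0), np.float64(11.5), 0, 0.19) 0.01 -0.00 -4.72 3.66 0.30 0.03 n>= 4.4
```

View pics/w4.png

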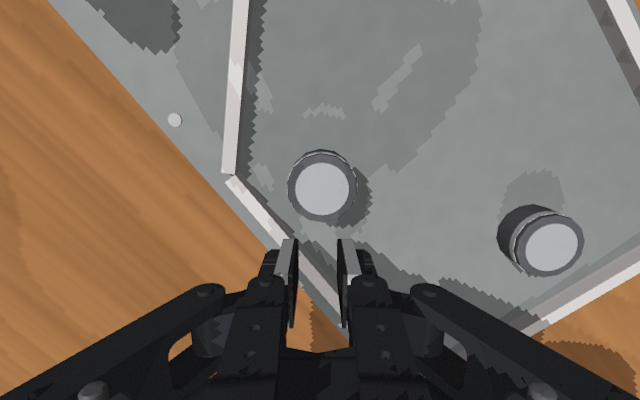

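The second lens is ahead of the tips at (322,189), and the first stands at y = 133 mm in the slot.

```bash
python3 -m creep '0 0 0 0.3 0.05 0.03 18;0 0 0 0.6 0.05 0.03 18;0 0 0 0.9 0.05 0.03 18;0 0 0 1.2 0.06 0.03 18;0 0 0 1.5 0.06 0.03 18;0 0 0 1.8 0.06 0.03 18;0 0 0 2.09 0.06 0.03 18;0 0 -0.4 2.35 0.12 0.03 18;0 0 -0.85 2.62 0.18 0.03 18;0 0 -1.22 2.88 0.23 0.03 18;0 0 -1.9 3.05 0.3 0.03 18;0 0 -2.2 3.1 0.31 0.03 18'
python3 - <<'E'
from h import *
q=np.load("q.npy")
p=get_image("wrist");report(q,p)
rows(q,L(0,28,-10),L(0,35,0),L(0,70,0),L(0,102.5,0),L(0,85,0,.285))
E
```

```text
time_s: 9.0
position: [0.5561, -0.0032, 0.1891]
tool_rot: [[0.413, 0.911, 0.0], [0.911, -0.413, 0.0], [0.0, 0.0, -1.0]]
ft_force: [0.6, -0.8, 0.4]
grip_width: 0.0178
gripper_force: 0.1
9.05 [ 0.55608199 -0.00319522  0.18912323] [-9.75431597 -1.5556148 ] [-0.4484757   0.07494583 -0.17288748]
[44.6 25.2] 6683 [419.2 167.7] tool [43.7 42. ]
[-1.5 19.8] 2031 [317.6 216. ] tool [22.9  0.5]
[  2.1 -12.8] 44 [350.  278.4] tool [-6.5 15. ]
(np.float64(-4.1), np.float64(4.9), -10, 0.19) 0.00 -0.00 -1.24 0.27 0.10 -0.03 n>= 1.2
(np.float64(0.0), np.float64(11.5), 0, 0.19) 0.00 -0.00 -2.49 0.52 0.16 -0.03 n>= 2.3
(np.float64(0.0), np.float64(46.5), 0, 0.19) 0.00 -0.00 -2.49 1.62 -0.24 -0.03 n>= 2.3
(np.float64(0.0), np.float64(79.0), 0, 0.19) 0.00 -0.00 -2.49 2.64 -0.61 -0.03 n>= 2.3
(np.float64(0.0), np.float64(61.5), 0, 0.285) 0.00 -0.00 -2.49 2.09 -0.41 -3.20 n>= 2.3
```

```bash
python3 -m creep '0 0 -0.6 0.14 0.05 -0.03 18;0 0 -1.24 0.27 0.1 -0.03 18;0 0 -1.9 0.4 0.13 -0.03 18;0 0 -2.49 0.54 0.16 -0.03 18;0 0 -2.49 0.85 0.04 -0.03 18;0 0 -2.49 1.2 -0.09 -0.03 18;0 0 -2.49 1.55 -0.22 -0.03 18;0 0 -2.49 1.9 -0.34 -0.03 18;0 0 -2.49 2.2 -0.45 -0.03 18;0 0 -2.49 2.45 -0.54 -0.03 18;0 0 -2.49 2.6 -0.6 -0.03 18;0 0 -2.49 2.6 -0.6 -0.03 18'
python3 - <<'E'
from h import *
q=np.load("q.npy")
p=get_image("wrist");cv2.imwrite("pics/w5.png",p["image"]);report(q,p)
rows(q,L(0,90,0,.19),L(0,70,0,.30),(5,-60,0,.30),L(11.6,-125.7,0,.30,d=37))
E
```

```text
time_s: 10.25
position: [0.5716, 0.0753, 0.1901]
tool_rot: [[0.081, 0.997, 0.0], [0.997, -0.081, 0.0], [0.0, 0.0, -1.0]]
ft_force: [-0.4, -0.2, 1.1]
grip_width: 0.0178
gripper_force: 0.0
10.3 [0.57157147 0.07483778 0.19010408] [-0.34629588 77.4416117 ] [ 0.29164122  0.18156446 -0.18838847]
[ -0.6 131. ] 6353 [315.8 143.9] tool [53.6 -0.5]
[  0.2 133.6] 2451 [317.8 137.2] tool [56.2  0.3]
[-51.1 133.2] 50 [190.2 138.9] tool [ 55.6 -51. ]
[-70.8 123.7] 82 [144.6 162.6] tool [ 46.  -70.6]
[-61.2 113.8] 42 [171.1 186.1] tool [ 36.1 -61. ]
[ -0.2 101.5] 2042 [317.2 213.4] tool [24.1  0.1]
[-46.7  90. ] 199 [210.9 238.9] tool [ 12.4 -46.4]
[-35.7  74.3] 92 [238.4 271.4] tool [ -3.3 -35.3]
[-15.   71.3] 34 [284.7 277.2] tool [ -6.2 -14.6]
[14.6 70.7] 43 [350.1 278.2] tool [-6.7 15. ]
[-40.1  67. ] 90 [230. 286.] tool [-10.6 -39.7]
[-66.7  34.8] 181 [179.5 346. ] tool [-42.9 -66.2]
(np.float64(0.0), np.float64(66.5), 0, 0.19) 0.00 0.00 -0.03 -0.36 0.01 0.00 n>= 0.2
(np.float64(0.0), np.float64(46.5), 0, 0.3) 0.00 0.00 -0.03 -1.03 0.02 -3.66 n>= 2.2
(5, -60, 0, 0.3) 0.00 0.00 -0.03 -4.58 0.20 -3.66 n>= 2.7
(np.float64(11.6), np.float64(-162.7), 0, 0.3) 0.00 0.00 -0.03 -8.00 0.43 -3.66 n>= 4.8
```

View pics/w5.png

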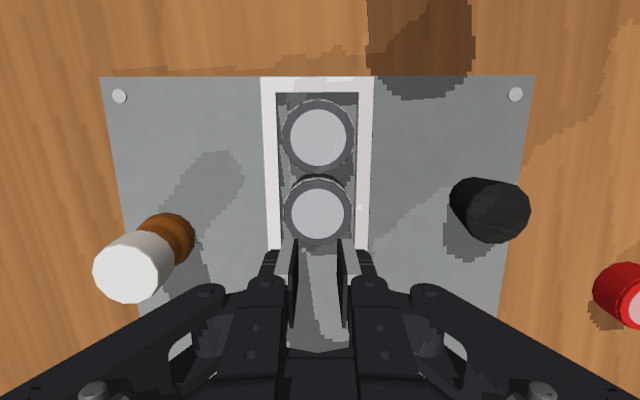

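The first two lenses are in the slot at (318,137) and (318,213), both upright. I back out and go for the third.

```bash
python3 -m creep '0 0 0 -0.3 0 0 18;0 0 0 -0.6 0 -0.6 18;0 0 0 -1 0 -2 18;0 0 0 -2 0.1 -3.4 18;0 0 -0.5 -3.5 0.2 -3.6 18;0 0 -0.57 -5 0.3 -3.6 18;0 0 -0.57 -6.5 0.4 -3.6 18;0 0 -0.57 -8 0.52 -3.6 18;0 0 -0.57 -8 0.52 -3.6 18;0 0 -0.57 -8 0.52 -3 18;0 0 -0.57 -8 0.52 -2 18;0 0 -0.57 -8 0.52 -2 18'
python3 - <<'E'
from h import *
q=np.load("q.npy")
p=get_image("wrist");report(q,p)
rows(q,L(11.6,-125.7,4.5,.19,37))
E
```

```text
time_s: 11.5
position: [0.5666, -0.1659, 0.247]
tool_rot: [[0.003, 1.0, -0.006], [1.0, -0.002, 0.003], [0.003, -0.006, -1.0]]
ft_force: [0.2, -0.8, 1.3]
grip_width: 0.018
gripper_force: 0.0
11.55 [ 0.56717231 -0.16596125  0.24909829] [  13.8911053  -162.97639833] [-0.16194515 -0.81988227  0.88756262]
[   1.7 -120.2] 7704 [304.7 151.5] tool [43.6 -8.9]
[  11.7 -125.9] 1139 [321.2 162.5] tool [37.1  0.6]
(np.float64(14.5), np.float64(-162.6), 4.5, 0.19) -0.02 -0.01 -0.02 0.01 0.03 1.97 n>= 1.2
```

```bash
python3 -m creep '0 0 0 0 0.02 0.7 18;0 0 0 0 0.02 1.4 18;0 0 0 0 0.02 1.95 18;0 0 0 0 0.02 1.95 18;0 0 0 0 0.02 1.95 18'
python3 - <<'E'
from h import *
q=np.load("q.npy")
p=get_image("wrist");report(q,p)
rows(q,L(11.6,-125.7,4.5),L(0,20,4.5),L(0,30,0),L(0,72,0))
E
```

```text
time_s: 12.05
position: [0.5686, -0.166, 0.1931]
tool_rot: [[0.002, 1.0, 0.002], [1.0, -0.002, -0.001], [-0.001, 0.002, -1.0]]
ft_force: [-0.2, -0.3, 0.6]
grip_width: 0.0182
gripper_force: 0.0
12.1 [ 0.56861234 -0.16598957  0.19332291] [  15.32900808 -162.89326373] [ 0.51884303 -0.09894189  0.15084101]
[ -65.8 -125.6] 5566 [130.3 166.6] tool [ 43.3 -78.1]
[  11.6 -125.9] 2091 [314.2 180.5] tool [37.2 -0.9]
(np.float64(13.4), np.float64(-149.1), 4.5, 0.19) 0.02 0.01 -0.02 0.46 -0.03 0.11 n>= 0.3
(np.float64(1.8), np.float64(-3.4), 4.5, 0.19) 0.02 0.01 -0.02 5.34 -0.05 0.10 n>= 3.2
(np.float64(0.0), np.float64(6.5), 0, 0.19) 0.02 0.01 0.54 5.67 -0.08 0.10 n>= 3.4
(np.float64(0.0), np.float64(48.5), 0, 0.19) 0.02 0.01 0.54 7.07 0.02 0.10 n>= 4.2
```

```bash
python3 -m creep '0 0 0 0.2 -0.03 0.1 18;0 0 0 0.45 -0.03 0.1 18;0 0 0 0.8 -0.03 0.1 18;0 0 0 1.2 -0.03 0.1 18;0 0 0 1.65 -0.03 0.1 18;0 0 0 2.1 -0.04 0.1 18;0 0 0 2.55 -0.04 0.1 18;0 0 0 3 -0.04 0.1 18;0 0 0 3.45 -0.04 0.1 18;0 0 0 3.9 -0.05 0.1 18;0 0 0 4.3 -0.05 0.1 18;0 0 0 4.6 -0.05 0.1 18'
python3 - <<'E'
from h import *
q=np.load("q.npy")
p=get_image("wrist");report(q,p)
rows(q,L(0,20,4.5),L(0,30,0),L(0,71,0))
E
```

```text
time_s: 13.3
position: [0.5669, -0.0267, 0.1886]
tool_rot: [[0.001, 1.0, -0.0], [1.0, -0.001, 0.0], [0.0, -0.0, -1.0]]
ft_force: [0.2, 0.4, 0.1]
grip_width: 0.0179
gripper_force: 0.3
13.35 [ 0.56680908 -0.02577827  0.18857321] [  2.68722068 -23.24139229] [-0.92521635  1.4022597  -0.09146578]
[ 1.3 -1.4] 2042 [317.3 216.5] tool [21.9  0.3]
[-11.1 -31.1] 36 [284.7 277.5] tool [ -6.8 -14.3]
(np.float64(1.8), np.float64(-3.4), 4.5, 0.19) -0.00 -0.00 -0.01 0.66 0.02 -0.05 n>= 0.4
(np.float64(0.0), np.float64(6.5), 0, 0.19) -0.00 -0.00 0.55 1.00 -0.01 -0.05 n>= 0.6
(np.float64(0.0), np.float64(47.5), 0, 0.19) -0.00 -0.00 0.55 2.36 0.09 -0.05 n>= 1.4
```

```bash
python3 -m creep '0 0 0 0.25 0 -0.05 18;0 0 0 0.5 0.01 -0.05 18;0 0 0.2 0.75 0.01 -0.05 18;0 0 0.55 1 -0.01 -0.05 18;0 0 0.55 1.25 0.01 -0.05 18;0 0 0.55 1.5 0.03 -0.05 18;0 0 0.55 1.75 0.05 -0.05 18;0 0 0.55 2 0.06 -0.05 18;0 0 0.55 2.2 0.08 -0.05 18;0 0 0.55 2.33 0.09 -0.05 18;0 0 0.55 2.33 0.09 -0.05 18'
python3 - <<'E'
from h import *
q=np.load("q.npy")
p=get_image("wrist");cv2.imwrite("pics/w6.png",p["image"]);report(q,p)
E
```

```text
time_s: 14.45
position: [0.5698, 0.0426, 0.1901]
tool_rot: [[0.078, 0.997, -0.0], [0.997, -0.078, 0.0], [0.0, -0.0, -1.0]]
ft_force: [0.1, -0.2, 0.9]
grip_width: 0.0183
gripper_force: 0.0
14.5 [0.56977754 0.04227378 0.19005804] [ 0.38364495 44.83640661] [ 0.54225192  0.85043787 -0.68460601]
[-35.1 148. ] 146 [219.    6.3] tool [103.1 -35.6]
[  0.2 133.7] 3025 [316.1  48.8] tool [88.9 -0.2]
[-1.000e-01  1.015e+02] 2456 [315.4 135.8] tool [56.7 -0.5]
[ 0.6 68.5] 2035 [317.4 214.1] tool [23.7  0.2]
[-35.5  70.8] 38 [232.7 209.1] tool [ 25.9 -35.9]
[-39.7  63. ] 31 [224.2 226.5] tool [ 18.1 -40.1]
[-31.9  38.6] 474 [245.5 277.2] tool [ -6.3 -32.3]
[-36.9  45.7] 65 [233.3 262.8] tool [  0.8 -37.3]
[33.  37.7] 371 [389.1 278.8] tool [-7.1 32.6]
[-14.2  38.4] 38 [284.7 277.6] tool [ -6.4 -14.6]
[15.4 38.2] 38 [350.2 277.8] tool [-6.6 15. ]
[-66.    2.9] 192 [179.  344.2] tool [-42.  -66.4]
[67.   2.1] 237 [455.6 345.1] tool [-42.7  66.6]
```

View pics/w6.png

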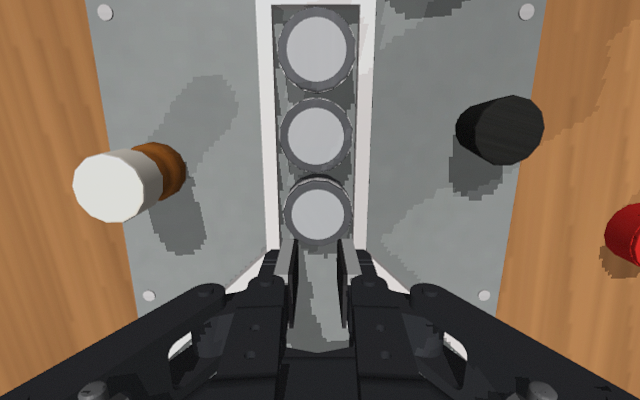

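All three lenses are upright in the slot at (316,49), (315,136) and (317,214), which is y = 134, 101.5 and 68.5 mm. I retreat, check and hand in.

```bash
python3 -m creep '0 0 0 -0.2 0 0 18;0 0 0 -0.5 0 -0.2 18;0 0 0 -1 0 -1.5 18;0 0 0 -2 0 -3 18;0 0 0 -2.5 0 -4 18;0 0 0 -2.5 0 -4 18;0 0 0 -2.5 0 -4 18;0 0 0 -2.5 0 -4 18'
python3 - <<'E'
from h import *
q=np.load("q.npy")
p=get_image("wrist");print([l for l in lenses(p,q) if abs(l[0][0])<12 and l[1]>100])
print(job.close_job())
E
```

```text
time_s: 15.3
position: [0.5636, -0.0327, 0.3091]
tool_rot: [[0.079, 0.997, -0.002], [0.997, -0.079, 0.001], [0.0, -0.002, -1.0]]
ft_force: [-0.4, 0.0, 0.4]
grip_width: 0.018
gripper_force: 0.0
[(array([  0.1, 100. ]), np.int32(781), array([317.4,  12.5])), (array([ 0.8, 68.3]), np.int32(818), array([318.5,  61.9]))]
the job is handed in; nothing more can be done
None
```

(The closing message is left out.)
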